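# Tare the beaker and print the zero record on a laboratory balance

## Task

Switch on the balance, tare off the beaker standing on its pan and print the zero record: with a fingertip press lightly the green power key, then the blue tare key, then the yellow print key, letting each spring back up before the next. Press no grey key, and leave the beaker, the stirrer and everything else on the bench as they stand; nothing is to be gripped or lifted.

Things in the scene. Friction and masses are not known exactly. Their poses are not given: they have to be found in the camera images.
- balance: white precision balance, fixed, 320 deep (x) by 220 wide (y); origin under its middle, +x to its rear, +y to its left as the robot sees it. Its front 140 mm, towards the robot, is a panel rising to the rear at 0.2 rad (40 to 68 high) with a row of five keys 40 apart, then a display. Behind: housing 70 high, round steel pan, 160 diameter, top at 84. Delicate: 5 N works a key, over 20 N is too hard
- power_key_top (a point): middle of the top of the green power (on) key, at the left end of the row as the robot sees it (+y). Cap 18 by 22 mm (x by y), standing 7 mm proud of the sloping panel; z of this frame is the panel's normal (leaning 0.2 rad towards the robot), y runs along the key row to the left. It moves with the key
- print_key_top (a point): middle of the top of the yellow print key, in the middle of the row. Cap 18 by 22 mm (x by y), standing 7 mm proud of the sloping panel; z of this frame is the panel's normal (leaning 0.2 rad towards the robot), y runs along the key row to the left. It moves with the key
- tare_key_top (a point): middle of the top of the blue tare key, at the right end of the row (-y). Cap 18 by 22 mm (x by y), standing 7 mm proud of the sloping panel; z of this frame is the panel's normal (leaning 0.2 rad towards the robot), y runs along the key row to the left. It moves with the key
- menu_key_top (a point): middle of the top of the grey menu key, not to be pressed, second from the left. Cap 18 by 22 mm (x by y), standing 7 mm proud of the sloping panel; z of this frame is the panel's normal (leaning 0.2 rad towards the robot), y runs along the key row to the left. It moves with the key
- unit_key_top (a point): middle of the top of the grey unit key, not to be pressed, second from the right. Cap 18 by 22 mm (x by y), standing 7 mm proud of the sloping panel; z of this frame is the panel's normal (leaning 0.2 rad towards the robot), y runs along the key row to the left. It moves with the key
- power_key (a joint): travel of the green power (on) key in m: 0 up, 0.005 fully down along the panel's normal; it registers at 0.0015. Sprung: starts to move at 1.5 N, 3.5 N at 0.0015, 8 N at 0.005, and springs back up when let go
- print_key (a joint): travel of the yellow print key in m: 0 up, 0.005 fully down along the panel's normal; it registers at 0.0015. Sprung: starts to move at 1.5 N, 3.5 N at 0.0015, 8 N at 0.005, and springs back up when let go
- tare_key (a joint): travel of the blue tare key in m: 0 up, 0.005 fully down along the panel's normal; it registers at 0.0015. Sprung: starts to move at 1.5 N, 3.5 N at 0.0015, 8 N at 0.005, and springs back up when let go
- menu_key (a joint): travel of the grey menu key in m: 0 up, 0.005 fully down along the panel's normal; it registers at 0.0015. Sprung: starts to move at 1.5 N, 3.5 N at 0.0015, 8 N at 0.005, and springs back up when let go
- unit_key (a joint): travel of the grey unit key in m: 0 up, 0.005 fully down along the panel's normal; it registers at 0.0015. Sprung: starts to move at 1.5 N, 3.5 N at 0.0015, 8 N at 0.005, and springs back up when let go
- pan (a point): centre of the top face of the balance's weighing pan, axes as the balance
- beaker: empty glass beaker, 66 to 70 diameter, 90 high, 3 mm wall, standing loose on the pan within 22 mm of its centre; origin at the centre of its underside. To be left alone
- stirrer: white and blue hotplate stirrer, fixed, 260 deep (x) by 160 wide (y), plate top 105 high with a glass dish on it up to 150 high, two knobs on its front (reaching 154 mm in front of its origin); stands beside the balance, on either side of it; origin under the middle of its footprint. To be left alone
- tipbox_blue: blue box of white pipette tips, 122 by 84, 74 high, loose at the left side; origin at the centre of its underside
- tipbox_green: green box of white pipette tips, 122 by 84, 74 high, loose at the left side; origin at the centre of its underside
- tube_rack: dark blue rack of small capped tubes, 210 by 70, 54 high, loose at the right side; origin at the centre of its underside
- reagent_bottle: glass bottle with a blue cap, 56 diameter, 105 high, loose at the right side; origin at the centre of its underside
- marker: white and green marker pen, 135 long (x), 16 high, lying loose in front of the instruments, left or right; origin under its middle
- spatula: steel weighing spatula, 168 long (x), 12 wide, 4 high, lying loose in front of the instruments, left or right; origin under its middle

How it is judged:
On the way, in this order (a step that is already met when the one before it is completed fails the run):
1. the green power (on) key is pressed by the fingers while the other keys are up (value of joint power_key above 0.0015 m and contact force between the fingers and balance above 0.5 N and value of joint each of print_key, tare_key, menu_key, unit_key below 0.001 m), for 0.05 s.
2. the blue tare key is pressed by the fingers while the other keys are up (value of joint tare_key above 0.0015 m and contact force between the fingers and balance above 0.5 N and value of joint each of power_key, print_key, menu_key, unit_key below 0.001 m), for 0.05 s.
3. the yellow print key is pressed by the fingers while the other keys are up (value of joint print_key above 0.0015 m and contact force between the fingers and balance above 0.5 N and value of joint each of power_key, tare_key, menu_key, unit_key below 0.001 m), for 0.05 s.
At the end, for the whole second after the job is handed in: The power, tare and print keys have been pressed in that order (at least 1.5 mm, one at a time) and all five keys are up again (within 1 mm); the beaker stands upright and still on the pan, not shifted by more than 5 mm; nothing else on the bench has shifted by more than 10 mm (value of joint each of power_key, print_key, tare_key, menu_key, unit_key below 0.001 m and horizontal distance between beaker and pan below 0.035 m and distance of beaker from where it was at the start of the episode below 0.005 m and angle between beaker's own z axis and vertical below 0.05 rad and linear speed of beaker below 0.01 m/s and distance of each of tipbox_blue, tipbox_green, tube_rack, reagent_bottle, marker, spatula from where it was at the start of the episode below 0.01 m); the robot touches nothing.
It fails at once if a grey key is pressed (value of joint any of menu_key, unit_key above 0.0015 m).
It fails at once if the balance is pushed with more than 20 N (contact force between any of the fingers, the arm and balance above 20 N).
It fails at once if the beaker is touched, shifted more than 5 mm or lifted (contact force between any of the fingers, the arm and beaker above 1 N or distance of beaker from where it was at the start of the episode above 0.005 m).
It fails at once if the stirrer is pushed with more than 3 N (contact force between any of the fingers, the arm and stirrer above 3 N).
It fails at once if something else on the bench is shifted more than 10 mm or lifted (distance of any of tipbox_blue, tipbox_green, tube_rack, reagent_bottle, marker, spatula from where it was at the start of the episode above 0.01 m).
It also fails if it takes over 51 s, if anything falls off the work surface, if the arm or the gripper's body presses on something with over 40 N, if the wrist force passes 120 N, or if a joint passes its speed limit or range.

## Robot

A 6-joint arm with a two-finger parallel gripper is mounted at the origin on the work surface. World frame = base frame: x ahead of the robot, y to its left, z up, the work surface at z = 0. Lengths are in m, angles in rad, forces in N, time in s.
With the tool pointing down it reaches from about 0.2 to 0.875 m from the base axis. Payload 3.4 kg.
Tool frame: the origin (TCP) lies between the finger pads; the fingertips stand 25 mm ahead of it and the grasp point (between the pads) lies 6 mm ahead of it (r.nose_length is the z of the fingertips in the tool frame, in m); z points along the fingers, y is the line along which they close (so a half turn about z gives the same grasp; the last joint's range is limited). The gripper opens to 94 mm and grips with 3 to 60 N. Pads are 16 mm wide; open, the fingers measure 119 mm over their backs; the gripper's body (75 mm by 177 mm) begins 78 mm behind the grasp point.
Start: joints at [-1.357, 0.276, 1.505, -0, 1.361, -0.121], TCP at [0.189, -0.543, 0.23] pointing down, gripper open.
Joint ranges: [-2.89, 2.89], [-0.75, 2.08], [0.22, 2.7], [-1.18, 4.32], [0.11, 2.71], [-2.7, 2.7]. Speed limits (rad/s): [2.57, 2.57, 3.14, 3.14, 3.14, 3.14].

## Interface

Orientations are given as a unit quaternion [w, x, y, z].
In Python, from plant import r, gripper_to, inverse_kinematics, vision, models, telemetry gives the robot as it stands. Calls block until the motion is done:
- r.move_to(position, orientation): joint-space move of the TCP to a pose.
- r.move_l(position, rot=None, vel=0.15, guard=None): straight line of the TCP; rot=None keeps the orientation; vel is the mean speed in m/s. With guard (N) it stops when the force on the tool has changed by that much, and returns True; else False.
- r.movej(angles): joint-space move.
- gripper_to(opening, f_grip=None): finger opening in m; f_grip is the grip in N (None keeps the last); returns when the fingers have stopped.
- r.hold(seconds).
- inverse_kinematics(position, orientation): joint angles nearest the present ones, or None.
- vision.snapshot(name): name is "scene" or "top"; returns the picture (400x640x3 uint8, red, green, blue); there is no depth.
- vision.get_calibration(name): a dict with "fx", "fy", "cx", "cy" (pixels), "D" ([k1, k2, p1, p2, k3] as OpenCV has them; the pictures are not rectified), "position" and "orientation" of the camera in the world. Camera axes: x right, y down, z forward; pixel columns grow to the right and rows downward; lengths in m; the calibration is good to about 2 mm. A picture is of the moment at which its call begins. get_calibration takes no time and is no camera call.
A pose or a line that the arm cannot do raises r.PlanningError and nothing moves.
- r.sign_off(): hands the job in; it is judged then, once.
Trained networks look in the newest picture that a camera, given by its name, has taken for a name from the list of things; names that differ only in an ending like _2 or _b are one class to them, and where a whole thing is asked for, a point or a joint stands for the part that bears it (a point fixed in the world has none). Each returns a list of dicts, best first, with "score" (0 to 1); they miss things now and then, are a little off and sometimes report something else, mostly with a low value. They report only what shows in the picture. A call takes as long as a camera call.
- models.boxes_of(thing, camera): "at" ([x, y, z] in m, in world coordinates, good to about 4 mm: the middle of the surface that is visible of it).
- models.regions_of(thing, camera): "pixels" (400x640 bool, what is visible of it).
- models.mark_of(thing, camera): "at" ([x, y, z] in m, in world coordinates, good to about 4 mm: a listed point, or the origin of a listed thing).
Readings, each from a call of its own:
- telemetry.current_t(): time.
- telemetry.current_joints(): joint angles.
- telemetry.current_dq(): joint speeds.
- telemetry.current_joint_efforts(): joint torques, N m.
- telemetry.current_ee_pos(): TCP position.
- telemetry.current_tool_rot(): TCP orientation.
- telemetry.current_wrist_force(): force on the tool from outside, world axes, zero at the start.
- telemetry.current_torque(): the same for the moment, N m.
- telemetry.current_opening(): finger opening in m.
- telemetry.current_finger_force(): force on a finger pad.
Only numpy, scipy, OpenCV 4.12 (cv2) and the standard library are available. Lean on these libraries where they do the work, as an engineer would, in place of code of your own. Each camera call takes 0.05 s, during which the arm holds its last target. There are 200 camera calls.

## Working session

There is one attempt and no reset: what is moved stays moved. The work goes in short steps, each a Python script; the robot and the scene stay as the last script left them, time stands still between calls to the robot, and variables do not carry over. Pictures are saved under pics/ and viewed, at most 10 in all, crops included, and the job is handed in when it is done.

```bash
mkdir -p pics; python3 - <<'E'
from plant import r, vision, models, telemetry
import cv2, numpy as np
for c in ("scene","top"):
    im=vision.snapshot(c); cv2.imwrite(f"pics/{c}0.png",im[:,:,::-1])
    k=vision.get_calibration(c); print(c,k)
    for n in ["power_key_top","menu_key_top","print_key_top","unit_key_top","tare_key_top","pan","balance","beaker","stirrer"]:
        print(n,[(np.round(d["at"],4).tolist(),round(d["score"],2)) for d in models.mark_of(n,c)[:2]])
print(telemetry.current_t(),r.nose_length)
E
```

```text
scene {'fx': 498.32397896874494, 'fy': 498.32397896874494, 'cx': 315.664939929992, 'cy': 205.2777528541358, 'D': array([-0.11742501,  0.        ,  0.        ,  0.        ,  0.        ]), 'position': array([ 1.61968992, -0.79378419,  1.00479393]), 'orientation': array([-0.41667154,  0.78415564,  0.41108033, -0.20614976])}
power_key_top []
menu_key_top [([0.5094, 0.2258, 0.0524], 0.49)]
print_key_top [([0.5058, 0.1839, 0.0562], 0.43)]
unit_key_top [([0.4974, 0.1403, 0.0565], 0.58)]
tare_key_top [([0.4886, 0.1062, 0.0513], 0.43), ([0.3693, 0.4809, 0.0005], 0.38)]
pan [([0.6978, 0.1465, 0.0818], 0.9)]
balance [([0.6339, 0.1553, 0.0052], 0.67)]
beaker [([0.6955, 0.129, 0.085], 0.81)]
stirrer [([0.6379, -0.1734, 0.0001], 0.78)]
top {'fx': 439.87195941583843, 'fy': 439.87195941583843, 'cx': 317.9013371641441, 'cy': 194.7033314969331, 'D': array([-0.01594857,  0.        ,  0.        ,  0.        ,  0.        ]), 'position': array([ 0.44957003, -0.00762976,  1.34271675]), 'orientation': array([ 0.02714053, -0.70096947,  0.71211476, -0.02824458])}
power_key_top [([0.5191, 0.263, 0.0526], 0.47)]
menu_key_top [([0.5107, 0.2244, 0.0543], 0.52)]
print_key_top [([0.5033, 0.1856, 0.0499], 0.41)]
unit_key_top [([0.6943, 0.129, 0.0836], 0.4), ([0.5006, 0.1425, 0.0492], 0.38)]
tare_key_top [([0.4886, 0.1024, 0.0508], 0.58)]
pan [([0.6959, 0.1461, 0.0807], 0.69)]
balance [([0.6335, 0.1577, 0.0014], 0.83), ([0.3741, 0.4808, -0.0], 0.43)]
beaker [([0.6951, 0.1341, 0.0832], 0.96)]
stirrer [([0.6374, -0.1746, 0.0016], 0.68), ([0.5227, 0.263, 0.0495], 0.52)]
1.0 0.025
```

View pics/top0.png

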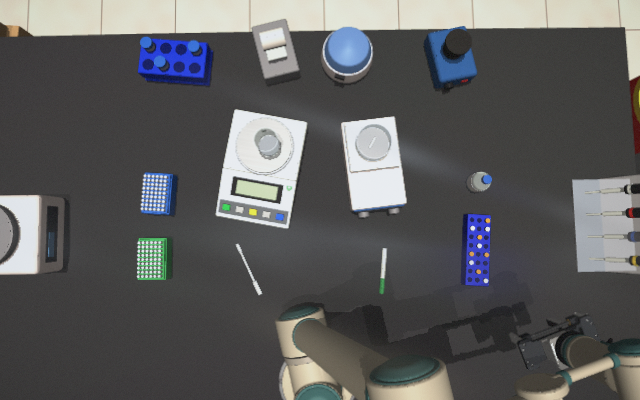

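View pics/scene0.png

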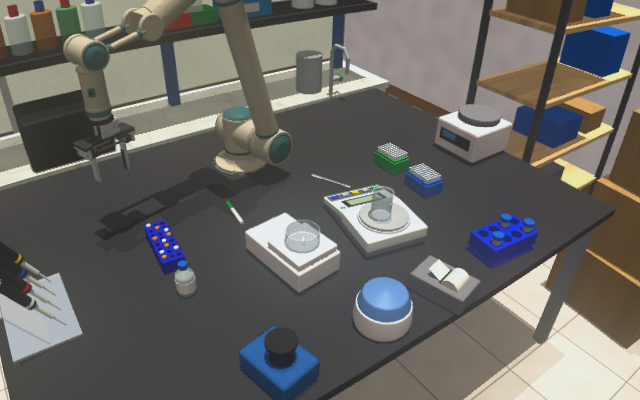

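The key row shows in the top picture at green (226,208), yellow (252,212) and blue (279,217). The beaker is at (268,145) and the stirrer is to the right at (375,165). The marks agree with each other: about 40 mm pitch, z about 0.053, left to right green to blue. Next I'll fit the row and press along the panel normal with closed fingers, starting with the power key.

```bash
cat > h.py <<'E'
from plant import r, gripper_to, inverse_kinematics, vision, models, telemetry
import numpy as np
from scipy.spatial.transform import Rotation as R
# averaged marks: offset along row (left +) -> xy
P={.08:[[.5191,.263]],.04:[[.5094,.2258],[.5107,.2244]],0:[[.5058,.1839],[.5033,.1856]],
   -.04:[[.4974,.1403],[.5006,.1425]],-.08:[[.4886,.1062],[.4886,.1024]]}
s=np.array([k for k in P for _ in P[k]]); xy=np.array([p for k in P for p in P[k]])
b=np.polyfit(s,xy,1); yaw=np.arctan2(-b[0,0],b[0,1])
mid=xy.mean(0)-s.mean()*np.array([-np.sin(yaw),np.cos(yaw)])
B=R.from_euler('z',yaw)*R.from_euler('y',-0.2)      # key frame
n=B.apply([0,0,1])
def key(o): return np.array([*mid,.053])+o*B.apply([0,1,0])
def tcp(o,h): return key(o)+n*(h+r.nose_length)
def quat(sign): return (B*R.from_euler('x',np.pi)*R.from_euler('z',0 if sign>0 else np.pi)).as_quat(scalar_first=True)
def press(o):
    r.move_l(tcp(o,.008),rot=Q,vel=.08); r.hold(.3)
    hit=r.move_l(tcp(o,-.009),vel=.008,guard=5)
    f=telemetry.current_wrist_force(); e=(telemetry.current_ee_pos()-key(o))@n-r.nose_length
    r.hold(.15); f2=telemetry.current_wrist_force()
    r.move_l(tcp(o,.03),vel=.06)
    print(o,hit,"tip depth mm",round(e*1e3,2),"f",np.round(f,2),np.round(f2,2),"t",telemetry.current_t())
Q=quat(1)
def choose():
    q=telemetry.current_joints(); best=None
    for sg in (1,-1):
        a=inverse_kinematics(tcp(.08,.12),quat(sg))
        if a is not None: 
            print(sg,np.round(a,2))
            if best is None or abs(a-q).max()<best[0]: best=(abs(a-q).max(),sg)
    return quat(best[1])
E
python3 - <<'E'
from h import *
import h,cv2
print("fit",b,"yaw",yaw,"mid",mid)
h.Q=choose()
gripper_to(0.0)
r.move_to(tcp(.08,.12),h.Q)
r.move_l(tcp(.08,.03),vel=.1)
print(h.Q,telemetry.current_t(),telemetry.current_wrist_force(),telemetry.current_opening(),telemetry.current_ee_pos()-tcp(.08,.03))
# check where keys and tip show
for c in("top","scene"):
    im=vision.snapshot(c);k=vision.get_calibration(c);K=np.array([[k['fx'],0,k['cx']],[0,k['fy'],k['cy']],[0,0,1]])
    C=R.from_quat(k['orientation'],scalar_first=True).inv()
    pts=np.array([key(o) for o in(.08,.04,0,-.04,-.08)])
    px=cv2.projectPoints(C.apply(pts-k['position']),np.zeros(3),np.zeros(3),K,k['D'])[0][:,0]
    print(c,px.round(1).tolist())
    u,v=px.mean(0).astype(int); x0,y0=u-50,v-38
    crop=cv2.resize(im[y0:y0+75,x0:x0+100,::-1],None,fx=8,fy=8,interpolation=cv2.INTER_NEAREST)
    for p in px: cv2.drawMarker(crop,tuple(((p-[x0,y0]+.5)*8).astype(int).tolist()),(255,0,255),0,16,1)
    cv2.imwrite(f"pics/{c}1.png",crop)
E
```

```text
fit [[0.17858929 1.00607143]
 [0.50419857 0.18384286]] yaw -0.17568152966227638 mid [0.5041647  0.18365207]
1 [ 0.45  0.2   1.72 -0.13  1.06  2.25]
-1 [ 0.45  0.2   1.72 -0.13  1.06 -0.89]
[-0.09944851 -0.08728957 -0.99116791  0.00875817] 6.5 [ 0.0970594   0.14872475 -0.02982259] 0.00019188561584776312 [0.00039378 0.00019328 0.00056213]
top [[225.2, 207.2], [238.6, 209.4], [252.0, 211.6], [265.4, 213.8], [278.9, 215.9]]
scene [[373.7, 185.7], [364.1, 188.1], [354.2, 190.6], [344.2, 193.0], [334.0, 195.5]]
```

View pics/top1.png

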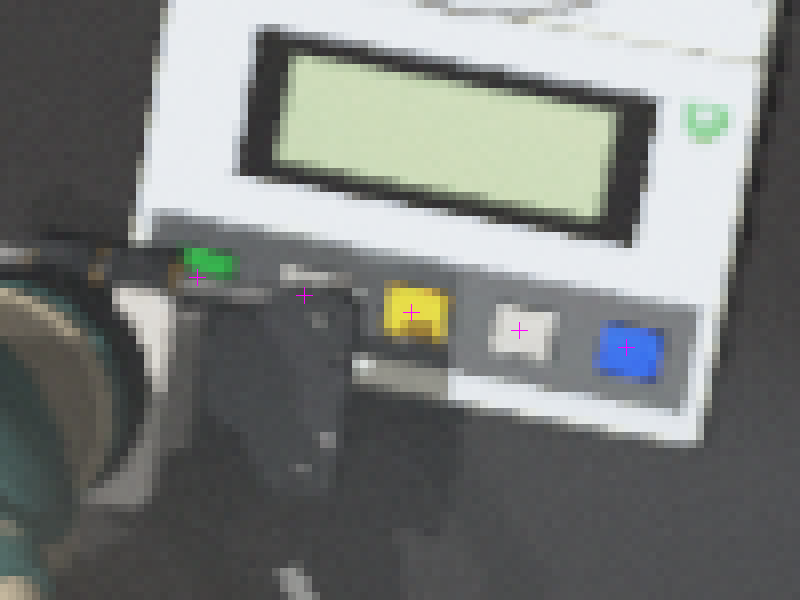

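View pics/scene1.png

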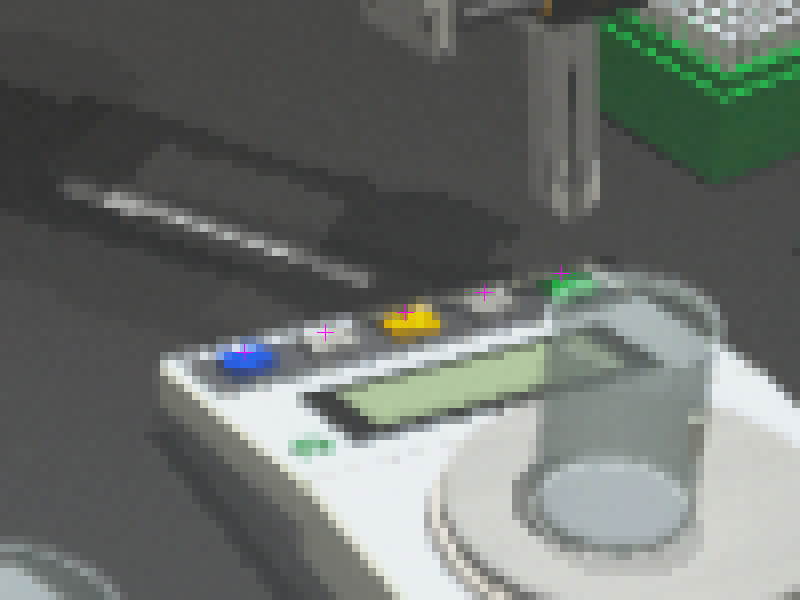

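The top crop shows the yellow cap at about (417,311) and the blue cap at about (630,350), roughly 0.6 px (2 mm) right of my marks. In the scene crop the caps also sit slightly behind the marks. I'll shift the fit by −2 mm along the row and +1 mm in x, then press power.

```bash
sed -i "s/^B=R/mid=mid+R.from_euler('z',yaw).apply([.001,-.002,0])[:2]\nB=R/" h.py; sed -i 's/^Q=quat(1)/Q=quat(-1)/' h.py
python3 - <<'E'
from h import *
press(.08)
E
```

```text
0.08 True tip depth mm -3.07 f [-1.4  -0.17  5.72] [-0.22 -0.56  4.67] t 9.5417
```

The power key took about 5 N at 3 mm depth, which matches its spring. Now tare and print.

```bash
python3 - <<'E'
from h import *
import cv2
for o in(-.08,0):
    r.move_l(tcp(o,.03),rot=Q,vel=.08); press(o)
r.move_l(tcp(0,.12),vel=.1)
a=telemetry.current_joints(); a[0]=-0.5  # swing clear
im=vision.snapshot("scene"); cv2.imwrite("pics/end.png",im[:,:,::-1])
print([(d["at"],d["score"]) for d in models.mark_of("beaker","scene")[:1]],telemetry.current_wrist_force(),telemetry.current_t())
E
```

```text
-0.08 True tip depth mm -2.47 f [-1.41  0.07  5.13] [-1.26 -0.37  5.02] t 14.575
0 True tip depth mm -2.79 f [-1.14 -1.24  4.31] [-0.94  0.21  4.28] t 18.6333
[([0.697, 0.1279, 0.083], 0.89)] [-0.48188256  0.05675509 -0.45460039] 19.7833
```

View pics/end.png

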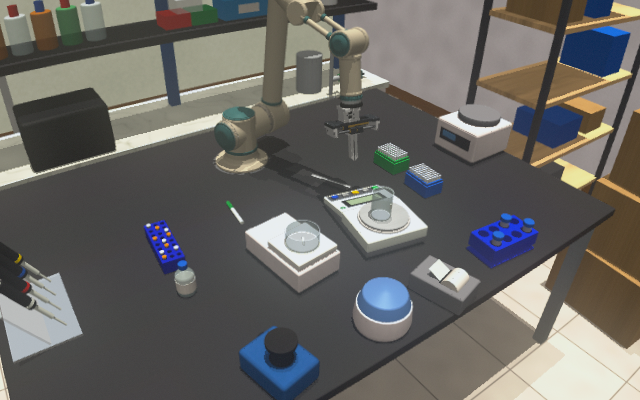

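The picture shows the arm clear above the balance at (353,155). The beaker at (381,205) and everything else are where they were. All three presses held more than 4 N, above the 3.5 N needed to register, so I'm handing in.

```bash
python3 -c "
from plant import r
print(r.sign_off())"
```

```text
the job is handed in; nothing more can be done
None
```

I pressed the power, tare and print keys in that order at about 5 N each, let each spring back, left everything else undisturbed and handed the job in at about 20 s; no verdict came back.

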